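# Snap the bench magnifier onto the accessory rail

## Robot

A 6-joint arm with a two-finger parallel gripper is mounted at the origin on the work surface. World frame = base frame: x ahead of the robot, y to its left, z up, the work surface at z = 0. Lengths are in m, angles in rad, forces in N, time in s.
With the tool pointing down it reaches from about 0.3 to 0.875 m from the base axis. Payload 6.4 kg.
Tool frame: the origin (TCP) lies on the centre line of the jaws, within the pads' length; the fingertips stand ctrl.tip_extent ahead of it and the grasp point (between the pads) lies 8 mm behind it (ctrl.tip_extent is the distance from the TCP to the fingertips, in m); z points along the fingers, y is the line along which they close (so a half turn about z gives the same grasp; the last joint's range is limited). The gripper opens to 85 mm and grips with 20 to 120 N. Pads are 22 mm wide; open, the fingers measure 114 mm over their backs; the gripper's body (76 mm by 85 mm) begins 54 mm behind the grasp point. The pads swing forward as they close: fully open they stand 13 mm farther back than shut.
Start: joints at [-1.319, 0.181, 1.607, -0, 1.354, -0.206], TCP at [0.254, -0.516, 0.242] pointing down, gripper open.
Joint ranges: [-2.99, 2.99], [-0.89, 2.07], [0.3, 2.58], [-1.14, 4.28], [0, 2.63], [-3.12, 3.12]. Speed limits (rad/s): [2.57, 2.57, 3.01, 3.14, 3.14, 3.14].

## Interface

Orientations are given as a unit quaternion [w, x, y, z].
In Python, from bench import ctrl gives the robot as it stands.
- The arm moves only by the shell command python3 -m handwheel 'ROWS'. ROWS is JSON, a list of rows, each a list of 7 numbers: the turn, a rotation vector about the tool's x, y, z as a fraction of full scale, then the shift along the tool's x, y, z as a fraction of full scale, then the opening, from 0 (shut) to 1 (fully open). In form: [[rx, ry, rz, x, y, z, jaw], ...]. A call has exactly 8 rows; each row shifts and turns the commanded pose from where the row before left it, along the tool's axes as they then stand; what a row does not reach is not made up. Full scale, the value 1, is 300 mm for a shift and pi rad for a turn. A row lasts 1/10 s, in which the tool goes at most 50 mm and 8.59 degrees, less where a joint would pass 70% of its speed; a pose out of reach is approached as far as the arm can. A call with a number of a shift or a turn outside -1 to 1 is refused whole. A call with a gripper value outside its range is refused whole. The fingers move at their own pace and stop on an object; the grip force is fixed at half the most. Time passes only in rows, so rows that do not move let the fingers close, or fill a call up. It gives the time, the measured TCP pose, the force, the opening and the grip force at its end, in the units of the state.
- ctrl.get_obs(): the state, without advancing time (a new reading comes with each control period).
- ctrl.camera(name): name is "scene" or "top"; returns the picture (420x560x3 uint8, blue, green, red); there is no depth.
- ctrl.camera_model(name): a dict with "camera_matrix" (3x3 intrinsics, pixels), "dist_coeffs" ([k1, k2, p1, p2, k3] as OpenCV has them; the pictures are not rectified), "cam_to_world" (4x4, takes a point from camera to world coordinates). Camera axes: x right, y up, looking along -z (the intrinsics and any distortion apply to the point x, -y, -z); pixel columns grow to the right and rows downward; lengths in m; the calibration is good to about 2 mm. A picture is of the moment at which its call begins. camera_model takes no time and is no camera call.
- ctrl.hand_in(): hands the job in; it is judged then, once.
The state is a dict: "time_s": time; "q": joint angles; "dq": joint speeds; "joint_efforts": joint torques, N m; "eef_pos": TCP position; "eef_rot": TCP orientation; "wrist_force": force on the tool from outside, world axes, zero at the start; "torque": the same for the moment, N m; "opening": opening from 0.0 (shut) to 1.0 (fully open); "grasp_force": force on a finger pad.
Only numpy, scipy, OpenCV 4.12 (cv2) and the standard library are available. Lean on these libraries where they do the work, as an engineer would, in place of code of your own. Each camera call takes 0.05 s, during which the arm holds its last target. There are 200 camera calls.

## Task

Take the small framed magnifier out of its slotted stand, put its snap hook over the bar of the two-post rail and press it down until the gate has flicked shut behind the bar, then let go so that it hangs there by itself. The bar sits on light springs: feel for it and press gently, never driving it down onto its stops (18 N is already too much), and leave the white scale plate, the jar and the cup standing where they are.

Things in the scene. Friction and masses are not known exactly. Their poses are not given: they have to be found in the camera images.
- loupe_grip (a point): Centre of the magnifier's grip, its topmost part: black block 18 (x) x 14 (y) x 34 mm (z). Take it from above, fingers closing along y on the 14 mm sides. Axes: z up, x from the hook's spine to its nose, y across the hook (parallel to the bar once hung). The magnifier is 130 mm tall, 0.1 to 0.22 kg; its underside is 113 mm below this point.
- loupe_eye (a point): Centre of the space inside the magnifier's steel hook (an upside-down U, 12 mm thick in y), 40 mm straight below the grip's centre; same axes. Space 22 mm wide in x, 27.5 mm high: crown (the U's closed top) 15 mm above, gate 15 mm below this point; spine at x -19 to -11 mm, nose +11 to +18 mm. With the bar home against the crown, the bar's axis is 8 to 11 mm above this point.
- nose_tip (a point): Flared lower end of the hook's nose, 7 mm thick: 58 mm below the grip's centre, about 18 mm to +x of it; its lowest edge is 6 mm lower and 4 mm further out. The bar must enter the mouth between this nose and the spine, from below.
- lens (a point): Centre of the magnifier's lens in its black frame, 8 (x) x 50 (y) x 45 mm (z), below the hook's spine: 15 mm to -x of the grip's centre line and 90.5 mm below it.
- gate (a joint): Opening of the hook's sprung gate (rad), a flap 20 mm long hinged at the spine and reaching to the nose. 0 = shut; yields only inwards (up) and springs shut. The bar pushed in from below opens it to 1.0 to 1.3 with up to 5 to 9 N; it flicks shut when the bar's axis is 18 to 23 mm above it; 3 to 8 mm further the bar meets the crown and force rises steeply.
- stand_a: Grey slotted stand that holds the magnifier's frame at the start: foot 75 x 85 x 10 mm, slot 9.5 x 54 mm (the frame is 8 mm thick and can lean a little in it) along y, slot floor 10 mm and slot rim 36 mm above the table, so lift the magnifier over 26 mm to free it. Origin: centre of the foot's underside; z up. An identical stand holds a plain white scale plate.
- rail: Accessory rail: dark foot 70 x 250 x 12 mm, two posts 12 mm thick, 185 mm high, at y -105 and +105 mm; between them a level steel bar of 8 mm diameter along y, exactly above x = 0. Origin: centre of the foot's underside on the table; z up. The magnifier may hang either way round, within 30 mm of the bar's middle.
- rail_foot (a point): Top of the rail's foot, 12 mm above the table, under the bar's middle. The bar's height is set by clamps and is not measured: the axis is anywhere from 105 to 170 mm above the table, so feel for it. The bar gives way downwards on springs by about 1 mm per 6 N and meets its stops after 4 mm (24 N).
- scale_plate_mid (a point): Bystander: centre of a white scale plate 7 x 50 x 85 mm, standing upright in the other slotted stand.
- jar: Bystander: jar 52 mm across, 70 mm tall. Origin under its centre.
- cup: Bystander: white cup 60 mm across, 60 mm tall. Origin under its centre.
Mind the look-alikes: they are no part of the job. Leave any pink look-alike of the stand_a alone.

How it is judged:
On the way, in this order (a step that is already met when the one before it is completed fails the run):
1. the magnifier is lifted out of its stand (z of loupe_grip in the frame of stand_a above 0.155 m and contact force between the fingers and loupe above 0.5 N), for 0.1 s.
2. the gripped magnifier is pressed on the bar so that the bar pushes the gate open (value of joint gate above 0.5 rad and contact force between loupe and rail above 0.5 N and contact force between the fingers and loupe above 0.5 N), for 0.04 s.
3. the gate has flicked shut and the bar bears on the inside of the hook's crown (x of loupe_eye in the frame of rail between -0.02 and 0.02 m and y of loupe_eye in the frame of rail between -0.09 and 0.09 m and contact force between crown and rail above 0.3 N and value of joint gate below 0.1 rad), for 0.1 s.
At the end, for the whole second after the job is handed in: The magnifier hangs with the bar inside its hook, bearing on the crown (over 0.3 N; centre of the hook's space within 20 mm of the bar's line, 90 mm of its middle), gate shut (under 0.1 rad), leaning under 0.6 rad, released, swaying at most slightly (0.1 m/s, 2.5 rad/s) (all of step 3 and contact force between loupe and rail above 0.4 N and linear speed of loupe below 0.1 m/s and angular speed of loupe below 2.5 rad/s and angle between loupe_grip's own z axis and vertical below 0.6 rad); the robot touches nothing.
It fails at once if the magnifier is pressed on the rail with more than 18 N (contact force between loupe and rail above 18 N).
It fails at once if the scale plate, the jar or the cup is moved by more than 25 mm (distance of any of scale_plate_mid, jar, cup from where it was at the start of the episode above 0.025 m).
It also fails if it takes over 61 s, if anything falls off the work surface, if the arm or the gripper's body presses on something with over 40 N, if the wrist force passes 120 N, or if a joint passes its speed limit or range.

## Working session

There is one attempt and no reset: what is moved stays moved. The work goes in short steps, Python scripts to look and compute and a shell command to move; the robot and the scene stay as the last step left them, time stands still between calls to the robot, and variables do not carry over. Pictures are saved under pics/ and viewed, at most 10 in all, crops included, and the job is handed in when it is done.

```bash
mkdir -p pics; ls; python3 - <<'E'
from bench import ctrl
import cv2,numpy as np
for n in("scene","top"):
    cv2.imwrite(f"pics/{n}0.png",ctrl.camera(n)); m=ctrl.camera_model(n); print(n,m)
print(ctrl.get_obs(),ctrl.tip_extent)
E
```

```text
pics
scene {'camera_matrix': array([[380.7160743 ,   0.        , 278.8343028 ],
       [  0.        , 380.7160743 , 214.56399441],
       [  0.        ,   0.        ,   1.        ]]), 'dist_coeffs': array([-0.09774158,  0.        ,  0.        ,  0.        ,  0.        ]), 'cam_to_world': array([[-0.34615028, -0.69170995,  0.63381175,  1.00391976],
       [ 0.93796664, -0.26953136,  0.21810876,  0.23200003],
       [ 0.01996414,  0.66999269,  0.74209921,  0.65978867],
       [ 0.        ,  0.        ,  0.        ,  1.        ]])}
top {'camera_matrix': array([[382.65612549,   0.        , 275.99608757],
       [  0.        , 382.65612549, 212.14362537],
       [  0.        ,   0.        ,   1.        ]]), 'dist_coeffs': array([-0.00858976,  0.        ,  0.        ,  0.        ,  0.        ]), 'cam_to_world': array([[-0.02487388,  0.99709324, -0.07201646,  0.46971737],
       [-0.99953444, -0.02353214,  0.01942004,  0.07217455],
       [ 0.01766889,  0.07246599,  0.99721437,  0.88401849],
       [ 0.        ,  0.        ,  0.        ,  1.        ]])}
{'time_s': 0.1, 'q': array([-1.31932496e+00,  1.81458351e-01,  1.60791435e+00, -1.03764524e-06,
        1.35381461e+00, -2.06297042e-01]), 'dq': array([-0.00128698, -0.00159702, -0.00229637, -0.00123268, -0.00038886,
       -0.00109543]), 'joint_efforts': array([-1.70119811e-04, -4.45880556e+01, -3.52235913e+01, -3.79487174e-04,
        4.15825038e-03,  7.94761036e-06]), 'eef_pos': array([ 0.25401308, -0.51530908,  0.2414759 ]), 'eef_rot': array([-7.97115008e-04,  9.73919830e-01,  2.26891008e-01, -1.85143276e-05]), 'wrist_force': array([-1.01960927, -0.54978964, -0.22455154]), 'torque': array([-0.02120504, -0.05763824, -0.00344642]), 'grasp_force': 0.0, 'opening': 0.9985415879799209} 0.011
```

View pics/scene0.png

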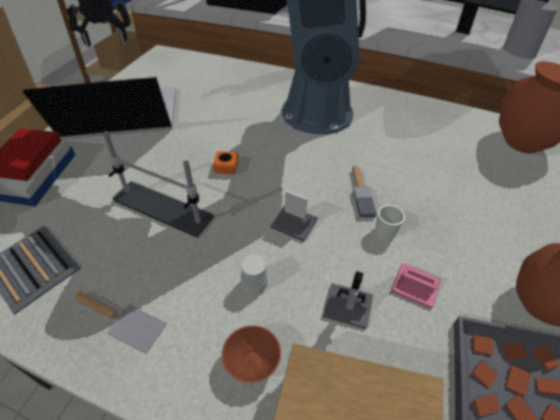

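View pics/top0.png

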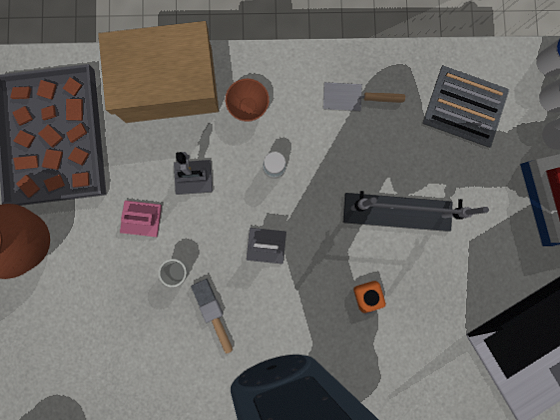

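The scene view shows the magnifier in a grey stand at (348,300), with its black grip at (357,281). The scale plate is in the other grey stand (295,218), the pink look-alike is at (417,285), the jar at (254,270), the cup at (389,222) and the rail at (160,195). In the top view these are at: magnifier stand (193,176), plate stand (266,245), pink (141,218), rail (398,212). Stand_a is the grey one holding the black framed magnifier. I'll confirm that in an enlarged crop.

```bash
cat > h.py <<'E'
import cv2,numpy as np
from bench import ctrl
def ray(n,uv):
    m=ctrl.camera_model(n);T=m["cam_to_world"]
    p=cv2.undistortPoints(np.array([[uv]],float),m["camera_matrix"],m["dist_coeffs"])[0,0]
    d=T[:3,:3]@np.array([p[0],-p[1],-1]);return T[:3,3],d/np.linalg.norm(d)
def plane(n,uv,z):
    o,d=ray(n,uv);return o+d*(z-o[2])/d[2]
def tri(us,ut):
    (a,d),(b,e)=ray("scene",us),ray("top",ut)
    s=np.linalg.lstsq(np.c_[d,-e],b-a,rcond=None)[0]
    p,q=a+d*s[0],b+e*s[1];return (p+q)/2,np.linalg.norm(p-q)
def proj(n,P):
    m=ctrl.camera_model(n);T=np.linalg.inv(m["cam_to_world"])
    X=np.atleast_2d(P)@T[:3,:3].T+T[:3,3];X=X*[1,-1,-1]
    return cv2.projectPoints(X,np.zeros(3),np.zeros(3),m["camera_matrix"],m["dist_coeffs"])[0][:,0]
E
python3 - <<'E'
import cv2,numpy as np
s=cv2.imread("pics/scene0.png");t=cv2.imread("pics/top0.png")
R=lambda im,x,y,w,h,k:cv2.resize(im[y:y+h,x:x+w],None,fx=k,fy=k,interpolation=cv2.INTER_CUBIC)
a=R(s,315,262,66,74,6);b=R(t,165,143,66,74,6)
cv2.imwrite("pics/c1.png",np.hstack([a,b]))
a=R(s,95,125,130,115,3);b=R(t,335,180,130,115,3)
cv2.imwrite("pics/c2.png",np.hstack([a,b]))
E
```

```text
(no output)
```

View pics/c1.png

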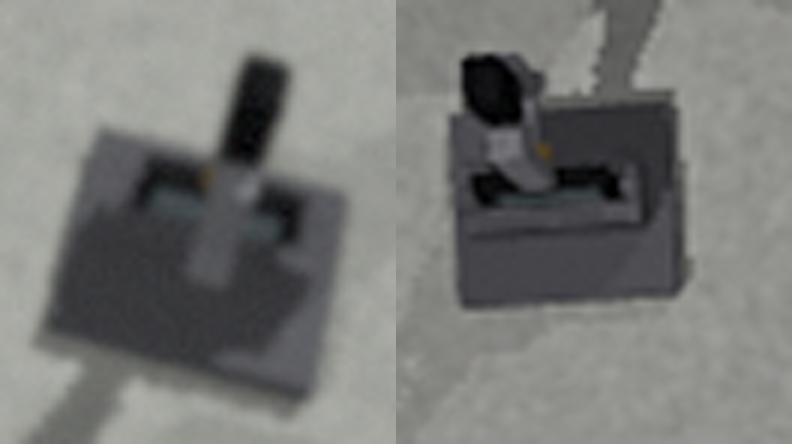

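View pics/c2.png

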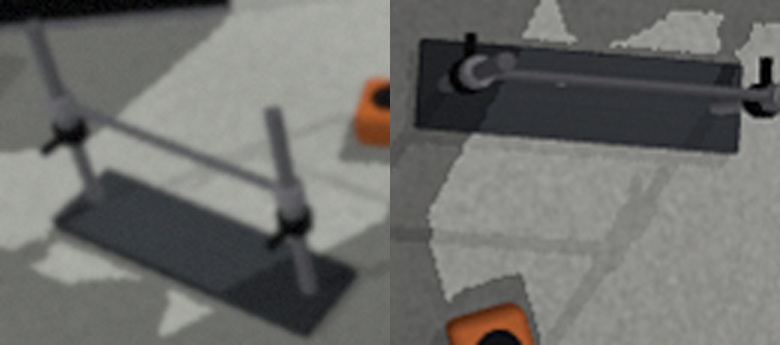

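The crop confirms it: the black grip and steel hook stand in the grey stand. The nose faces the scene camera (about +x), the slot lies along y, and the tinted lens shows in the slot. The rail crop shows the bar, both clamps and all the foot corners. Next I compute the poses.

```bash
python3 - <<'E'
from h import *
def px(pts,x0,y0,k,off): return [((x-off+.5)/k-.5+x0,(y+.5)/k-.5+y0) for x,y in pts]
def rect(name,n,pts,z):
    P=np.array([plane(n,p,z)[:2] for p in pts]);c=P.mean(0)
    e=[P[(i+1)%4]-P[i] for i in range(4)]
    print(name,n,c.round(4),"sides",[round(np.linalg.norm(v),4) for v in e],"ang",[round(np.degrees(np.arctan2(v[1],v[0])),1) for v in e])
rect("standA","top",px([(450,115),(675,95),(688,295),(462,305)],165,143,6,396),.010)
rect("standA","scene",px([(100,130),(348,190),(305,398),(40,343)],315,262,6,0),.010)
rect("rail","top",px([(418,38),(741,63),(738,153),(416,128)],335,180,3,390),.012)
rect("rail","scene",px([(105,172),(355,270),(308,335),(53,222)],95,125,3,0),.012)
gs=px([(257,107),(270,62),(240,155)],315,262,6,0);gt=px([(495,90),(484,75)],165,143,6,396)
print("grip",tri(gs[0],gt[0]),"top",tri(gs[1],gt[1]))
print("grip@z.123",plane("scene",gs[0],.123),plane("top",gt[0],.123))
bs=px([(105,112),(195,149),(270,181)],95,125,3,0);bt=px([(515,75),(620,84),(735,94)],335,180,3,390)
# bar: intersect scene rays with plane through top camera & top bar line
o,d1=ray("top",bt[0]);_,d2=ray("top",bt[2]);nrm=np.cross(d1,d2)
for b in bs:
    a,d=ray("scene",b);print("bar",(a+d*(nrm@(o-a))/(nrm@d)).round(4))
E
```

```text
standA top [0.6199 0.2429] sides [np.float64(0.0865), np.float64(0.0777), np.float64(0.0861), np.float64(0.0736)] ang [np.float64(-86.1), np.float64(-177.0), np.float64(91.2), np.float64(3.3)]
standA scene [0.6205 0.2449] sides [np.float64(0.083), np.float64(0.0774), np.float64(0.0826), np.float64(0.0815)] ang [np.float64(94.5), np.float64(1.5), np.float64(-82.7), np.float64(-178.0)]
rail top [ 0.5277 -0.2245] sides [np.float64(0.2506), np.float64(0.0695), np.float64(0.2484), np.float64(0.0691)] ang [np.float64(-95.7), np.float64(174.7), np.float64(84.2), np.float64(-3.4)]
rail scene [ 0.5279 -0.2234] sides [np.float64(0.2463), np.float64(0.0695), np.float64(0.2488), np.float64(0.0647)] ang [np.float64(84.8), np.float64(-2.5), np.float64(-96.3), np.float64(175.5)]
grip (array([0.63779974, 0.24531892, 0.12736482]), np.float64(0.0023039803628173406)) top (array([0.63784483, 0.24439379, 0.14923374]), np.float64(0.0033639654596829102))
grip@z.123 [0.63441539 0.24655103 0.123     ] [0.63897015 0.24515769 0.123     ]
bar [ 0.5197 -0.2825  0.1242]
bar [ 0.529  -0.1997  0.1224]
bar [ 0.5363 -0.1354  0.1199]
```

Estimates:
- stand_a is at (0.620, 0.244) with yaw about +3°, and the grip at about (0.637, 0.2455, 0.124).
- The rail is at (0.528, -0.224) with yaw about -5.8°, and the bar axis at z of about 0.122.

The tool's yaw is 26.2°, so I turn +23.2° about tool z and then travel.

```bash
python3 -m handwheel '[[0,0,0.043,0,0,0,1],[0,0,0.043,0,0,0,1],[0,0,0.043,0,0,0,1],[0,0,0,0.078,-0.137,0,1],[0,0,0,0.078,-0.137,0,1],[0,0,0,0.078,-0.137,0,1],[0,0,0,0.078,-0.137,0,0.8],[0,0,0,0.078,-0.137,0,0.8]]'; python3 -m handwheel '[[0,0,0,0.078,-0.137,0,0.6],[0,0,0,0.078,-0.137,0,0.6],[0,0,0,0.078,-0.137,0,0.6],[0,0,0,0.078,-0.137,0,0.6],[0,0,0,0.078,-0.137,0,0.6],[0,0,0,0.078,-0.137,0,0.6],[0,0,0,0.078,-0.137,0,0.6],[0,0,0,0.078,-0.137,0,0.6]]'
```

```text
time_s: 0.9
eef_pos: [0.3605, -0.3025, 0.242]
eef_rot: [-0.0, 1.0, 0.026, -0.0]
wrist_force: [0.7, -0.1, 0.8]
opening: 0.8
grasp_force: 0.0
time_s: 1.7
eef_pos: [0.5302, 0.0358, 0.242]
eef_rot: [0.0, 1.0, 0.026, -0.0]
wrist_force: [0.5, -0.8, -0.1]
opening: 0.604
grasp_force: 0.0
```

```bash
python3 -m handwheel '[[0,0,0,0.078,-0.136,0,0.6],[0,0,0,0.078,-0.136,0,0.6],[0,0,0,0.078,-0.136,0,0.6],[0,0,0,0.078,-0.136,0,0.6],[0,0,0,0.078,-0.136,0,0.6],[0,0,0,0,0,0.12,0.6],[0,0,0,0,0,0.06,0.6],[0,0,0,0,0,0,0.6]]'; python3 - <<'E'
from h import *
s=ctrl.camera("scene");t=ctrl.camera("top")
R=lambda im,x,y,w,h,k:cv2.resize(im[y:y+h,x:x+w],None,fx=k,fy=k,interpolation=cv2.INTER_CUBIC)
cv2.imwrite("pics/c3.png",np.hstack([R(s,305,220,80,110,5),R(t,145,110,80,110,5)]))
print(ctrl.get_obs()["eef_pos"])
E
```

```text
time_s: 2.5
eef_pos: [0.6333, 0.2436, 0.1834]
eef_rot: [0.001, 1.0, 0.027, -0.004]
wrist_force: [-0.3, 0.5, -0.7]
opening: 0.598
grasp_force: 0.0
[0.63580227 0.24345139 0.18805939]
```

View pics/c3.png

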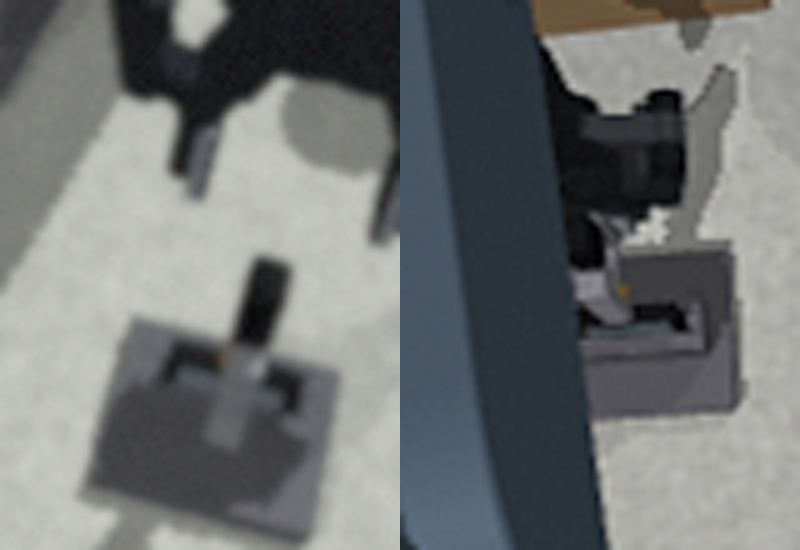

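The two fingertips are at about (195,170) and (385,220) in the left crop and straddle the grip (265,300) evenly. I descend and close.

```bash
python3 -m handwheel '[[0,0,0,0.003,-0.006,0.07,0.6],[0,0,0,0,0,0.07,0.6],[0,0,0,0,0,0.06,0.6],[0,0,0,0,0,0.034,0.6],[0,0,0,0,0,0,0.5],[0,0,0,0,0,0,0.3],[0,0,0,0,0,0,0],[0,0,0,0,0,0,0]]';python3 -m handwheel '[[0,0,0,0,0,0,0],[0,0,0,0,0,0,0],[0,0,0,0,0,0,0],[0,0,0,0,0,0,0],[0,0,0,0,0,0,0],[0,0,0,0,0,0,0],[0,0,0,0,0,0,0],[0,0,0,0,0,0,0]]'
```

```text
time_s: 3.4
eef_pos: [0.638, 0.2456, 0.1201]
eef_rot: [-0.0, 1.0, 0.026, 0.001]
wrist_force: [0.4, -0.2, 4.3]
opening: 0.153
grasp_force: 59.1
time_s: 4.2
eef_pos: [0.638, 0.2456, 0.1201]
eef_rot: [-0.0, 1.0, 0.026, 0.002]
wrist_force: [0.9, -0.7, 6.4]
opening: 0.154
grasp_force: 59.3
```

```bash
python3 -m handwheel '[[0,0,0,0,0,-0.03,0],[0,0,0,0,0,-0.06,0],[0,0,0,0,0,-0.1,0],[0,0,0,0,0,-0.1,0],[0,0,0,0,0,-0.13,0],[0,0,0,0,0,-0.13,0],[0,0,0,0,0,-0.13,0],[0,0,0,0,0,-0.03,0]]';python3 -m handwheel '[[0,0,0.0245,0,0,0,0],[0,0,0.0245,0,0,0,0],[0,0,0,0,0,0,0],[0,0,0,0,0,0,0],[0,0,0,0,0,0,0],[0,0,0,0,0,0,0],[0,0,0,0,0,0,0],[0,0,0,0,0,0,0]]'; python3 - <<'E'
from h import *
p=ctrl.get_obs()["eef_pos"];print(p)
psi=np.radians(-5.8);ex=np.array([np.cos(psi),np.sin(psi)]);ey=np.array([np.sin(psi),-np.cos(psi)])
d=np.array([.5277-.0015,-.224])-p[:2];print("tool x,y frac",ex@d/.3,ey@d/.3)
E
```

```text
time_s: 5.0
eef_pos: [0.6383, 0.2459, 0.3377]
eef_rot: [-0.001, 1.0, 0.026, 0.004]
wrist_force: [1.4, -0.4, -0.2]
opening: 0.153
grasp_force: 58.9
time_s: 5.8
eef_pos: [0.6368, 0.2454, 0.3311]
eef_rot: [-0.0, 0.999, -0.051, -0.0]
wrist_force: [-0.2, 0.3, -1.1]
opening: 0.155
grasp_force: 58.9
[0.63682829 0.24542083 0.33108629]
tool x,y frac -0.20874673037889374 1.5939913748509376
```

```bash
python3 -m handwheel '[[0,0,0,-0.014,0.106,0,0],[0,0,0,-0.0174,0.133,0,0],[0,0,0,-0.0174,0.133,0,0],[0,0,0,-0.0174,0.133,0,0],[0,0,0,-0.0174,0.133,0,0],[0,0,0,-0.0174,0.133,0,0],[0,0,0,-0.0174,0.133,0,0],[0,0,0,-0.0174,0.133,0,0]]';python3 -m handwheel '[[0,0,0,-0.0174,0.133,0,0],[0,0,0,-0.0174,0.133,0,0],[0,0,0,-0.0174,0.133,0,0],[0,0,0,-0.0174,0.133,0,0],[0,0,0,-0.0034,0.026,0,0],[0,0,0,0,0,0.1,0],[0,0,0,0,0,0.1,0],[0,0,0,0,0,0,0]]'; python3 - <<'E'
from h import *
s=ctrl.camera("scene");t=ctrl.camera("top")
R=lambda im,x,y,w,h,k:cv2.resize(im[y:y+h,x:x+w],None,fx=k,fy=k,interpolation=cv2.INTER_CUBIC)
cv2.imwrite("pics/scene4.png",s);cv2.imwrite("pics/top4.png",t)
cv2.imwrite("pics/c4.png",np.hstack([R(s,90,80,133,145,4.1),R(t,340,165,60,145,4.1)[:594,:250]]))
o=ctrl.get_obs();p=o["eef_pos"];print(p,o["wrist_force"])
print("tcp,grip,eye,nose",proj("scene",[p,p+[0,0,.005],p+[0,0,-.035],p+[.018,0,-.053]]))
E
```

```text
time_s: 6.6
eef_pos: [0.5642, -0.0614, 0.3315]
eef_rot: [0.0, 0.999, -0.051, 0.0]
wrist_force: [-0.4, 0.4, -1.7]
opening: 0.151
grasp_force: 59.0
time_s: 7.4
eef_pos: [0.5239, -0.2224, 0.2666]
eef_rot: [-0.002, 0.999, -0.051, -0.004]
wrist_force: [-1.0, 0.7, -2.0]
opening: 0.155
grasp_force: 59.1
[ 0.52611167 -0.22373989  0.27141175] [-0.93015668  0.74078504 -1.24322356]
tcp,grip,eye,nose [[133.40973592 110.47583628]
 [132.75344805 108.153117  ]
 [137.86540702 126.14499996]
 [134.69348432 139.05450735]]
```

View pics/c4.png

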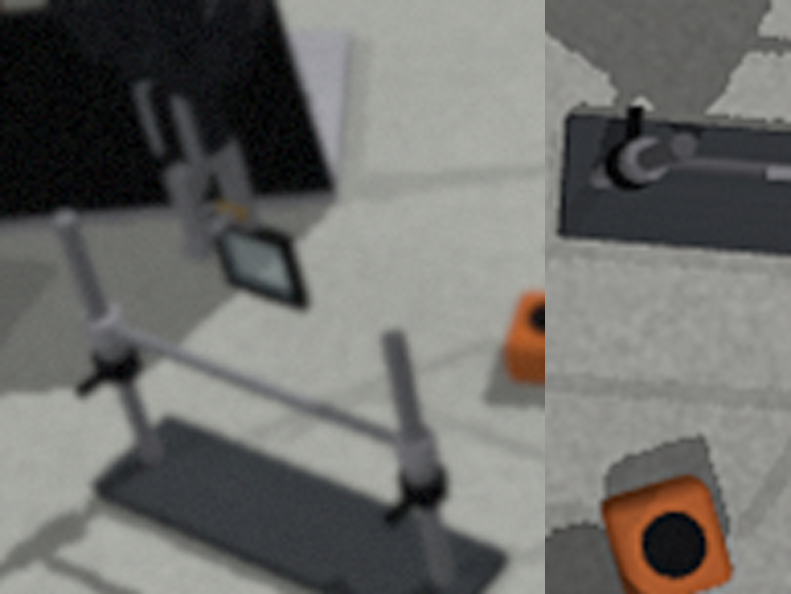

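The magnifier is held upright: nose tip at crop (196,253), lens centre at (262,263) on the -x side, bar below it from (125,335) to (405,440). I compare the expected and observed pixels.

```bash
python3 - <<'E'
from h import *
f=lambda x,y:((x+.5)/4.1-.5+90,(y+.5)/4.1-.5+80)
p=np.array([.5261,-.2237,.2714]);g=p+[0,0,.003]
a=np.radians(-5.85);X=np.array([np.cos(a),np.sin(a),0]);Y=np.array([-np.sin(a),np.cos(a),0])
for n,uv,off in [("nose low",f(197,256),(.020,-.063)),("lens ctr",f(262,264),(-.015,-.0905)),("lens bl",f(240,285),None),("lens br",f(303,306),None),("lens tr",f(287,238),None)]:
    z=g[2]+(off[1] if off else (-.113 if 'b' in n[4:] else -.068))
    q=plane("scene",uv,z)-g;print(n,"x,y rel grip mm",(1e3*q@X).round(1),(1e3*q@Y).round(1))
# bar height refit: image points of bar onto vertical plane through rail line x
for uv in [f(150,340),f(270,387),f(380,430)]:
    o,d=ray("scene",uv);c=np.array([.5278,-.224,0]);t=(X@(c-o))/(X@d);q=o+d*t;print("bar",((q-c)@Y*1e3).round(1),q[2].round(4))
E
```

```text
nose low x,y rel grip mm 16.3 5.7
lens ctr x,y rel grip mm -18.6 9.1
lens bl x,y rel grip mm -20.7 -13.1
lens br x,y rel grip mm -21.7 26.8
lens tr x,y rel grip mm -19.1 30.2
bar -68.4 0.1207
bar 13.4 0.1199
bar 83.4 0.1194
```

```bash
python3 -m handwheel '[[0,0,0,0,0,0.06,0],[0,0,0,0,0,0.06,0],[0,0,0,0,0,0.05,0],[0,0,0,0,0,0.04,0],[0,0,0,0,0,0.02,0],[0,0,0,0,0,0,0],[0,0,0,0,0,0,0],[0,0,0,0,0,0,0]]';  python3 - <<'E'
from h import *
s=ctrl.camera("scene")
R=lambda im,x,y,w,h,k:cv2.resize(im[y:y+h,x:x+w],None,fx=k,fy=k,interpolation=cv2.INTER_CUBIC)
cv2.imwrite("pics/scene5.png",s)
cv2.imwrite("pics/c5.png",R(s,100,90,110,100,6))
o=ctrl.get_obs();p=o["eef_pos"];print(p,o["wrist_force"])
E
```

```text
time_s: 8.3
eef_pos: [0.5265, -0.2246, 0.203]
eef_rot: [0.0, 0.999, -0.051, 0.001]
wrist_force: [0.7, 0.2, -1.4]
opening: 0.151
grasp_force: 59.2
[ 0.52649992 -0.22457667  0.20297019] [-0.06931556 -0.32586525 -1.90350735]
```

View pics/c5.png

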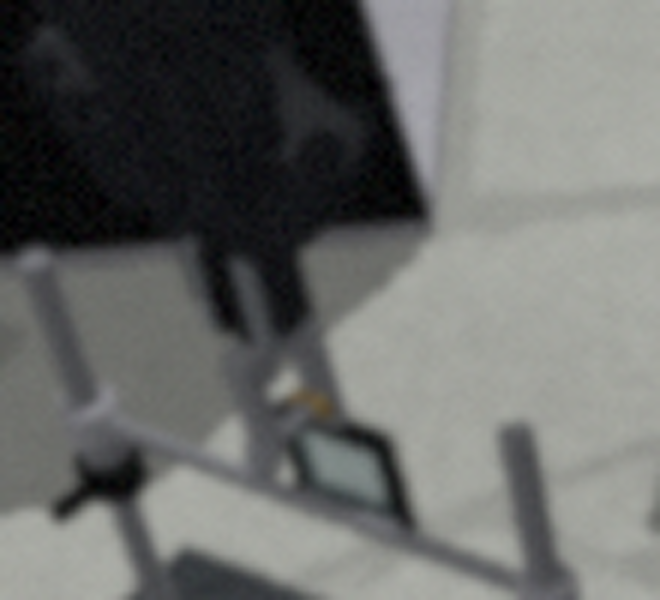

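The nose ends at crop (258,480), in front of and above the bar. The lens frame is behind the bar with its bottom right corner at (408,525). Now a settled check of the offset.

```bash
python3 - <<'E'
from h import *
f=lambda x,y:((x+.5)/6-.5+100,(y+.5)/6-.5+90)
g=np.array([.5265,-.2246,.206])
a=np.radians(-5.85);X=np.array([np.cos(a),np.sin(a),0]);Y=np.array([-np.sin(a),np.cos(a),0])
for n,uv,off in [("nose low",f(259,482),-.063),("lens ctr",f(350,470),-.0905),("lens br",f(408,527),-.113),("lens tr",f(388,435),-.068)]:
    q=plane("scene",uv,g[2]+off)-g;print(n,"x,y rel grip mm",(1e3*q@X).round(1),(1e3*q@Y).round(1))
Z=np.array([0,0,1])
for n,o in [("nose",(.020,0,-.063)),("lens",(-.015,0,-.0905)),("br",(-.015,.025,-.113)),("tr",(-.015,.025,-.068)),("fingertip",(0,-.007,-.014))]:
    u=proj("scene",g+o[0]*X+o[1]*Y+o[2]*Z)[0];print(n,((u-[100,90]+.5)*6).round(0))
E
```

```text
nose low x,y rel grip mm 21.4 3.2
lens ctr x,y rel grip mm -20.5 2.3
lens br x,y rel grip mm -23.4 21.0
lens tr x,y rel grip mm -23.0 23.2
nose [255. 477.]
lens [336. 478.]
br [403. 545.]
tr [378. 450.]
fingertip [243. 325.]
```

```bash
python3 -m handwheel '[[0,0,0,0,0,0.02,0],[0,0,0,0,0,0.02,0],[0,0,0,0,0,0.02,0],[0,0,0,0,0,0.01,0],[0,0,0,0,0,0,0],[0,0,0,0,0,0,0],[0,0,0,0,0,0,0],[0,0,0,0,0,0,0]]'; python3 -m handwheel '[[0,0,0,0,0,0.005,0],[0,0,0,0,0,0.005,0],[0,0,0,0,0,0.005,0],[0,0,0,0,0,0.005,0],[0,0,0,0,0,0,0],[0,0,0,0,0,0,0],[0,0,0,0,0,0,0],[0,0,0,0,0,0,0]]'
```

```text
time_s: 9.15
eef_pos: [0.5262, -0.2244, 0.1814]
eef_rot: [0.0, 0.999, -0.051, 0.0]
wrist_force: [-0.0, -0.1, -1.2]
opening: 0.15
grasp_force: 59.2
time_s: 9.95
eef_pos: [0.5261, -0.2243, 0.1752]
eef_rot: [0.0, 0.999, -0.051, 0.0]
wrist_force: [-0.1, 0.2, -2.2]
opening: 0.15
grasp_force: 59.2
```

```bash
python3 -m handwheel '[[0,0,0,0,0,0.005,0],[0,0,0,0,0,0.005,0],[0,0,0,0,0,0,0],[0,0,0,0,0,0,0],[0,0,0,0,0,0,0],[0,0,0,0,0,0,0],[0,0,0,0,0,0,0],[0,0,0,0,0,0,0]]'; python3 -m handwheel '[[0,0,0,0,0,0.005,0],[0,0,0,0,0,0.005,0],[0,0,0,0,0,0,0],[0,0,0,0,0,0,0],[0,0,0,0,0,0,0],[0,0,0,0,0,0,0],[0,0,0,0,0,0,0],[0,0,0,0,0,0,0]]'
```

```text
time_s: 10.75
eef_pos: [0.5261, -0.2243, 0.1721]
eef_rot: [0.0, 0.999, -0.051, 0.0]
wrist_force: [-0.2, -0.3, -0.9]
opening: 0.153
grasp_force: 59.2
time_s: 11.55
eef_pos: [0.5261, -0.2243, 0.1692]
eef_rot: [0.0, 0.999, -0.051, 0.0]
wrist_force: [-1.3, -0.1, 2.5]
opening: 0.154
grasp_force: 59.7
```

```bash
python3 -m handwheel '[[0,0,0,0,0,0.005,0],[0,0,0,0,0,0.005,0],[0,0,0,0,0,0,0],[0,0,0,0,0,0,0],[0,0,0,0,0,0,0],[0,0,0,0,0,0,0],[0,0,0,0,0,0,0],[0,0,0,0,0,0,0]]'; python3 -m handwheel '[[0,0,0,0,0,0.005,0],[0,0,0,0,0,0.005,0],[0,0,0,0,0,0,0],[0,0,0,0,0,0,0],[0,0,0,0,0,0,0],[0,0,0,0,0,0,0],[0,0,0,0,0,0,0],[0,0,0,0,0,0,0]]'
```

```text
time_s: 12.35
eef_pos: [0.5261, -0.2243, 0.1661]
eef_rot: [0.0, 0.999, -0.051, 0.0]
wrist_force: [-1.8, -0.2, 3.6]
opening: 0.155
grasp_force: 60.0
time_s: 13.15
eef_pos: [0.5265, -0.2244, 0.1634]
eef_rot: [0.0, 0.999, -0.051, 0.001]
wrist_force: [-0.4, 0.2, 5.1]
opening: 0.157
grasp_force: 60.1
```

```bash
python3 -m handwheel '[[0,0,0,0,0,0.005,0],[0,0,0,0,0,0.005,0],[0,0,0,0,0,0,0],[0,0,0,0,0,0,0],[0,0,0,0,0,0,0],[0,0,0,0,0,0,0],[0,0,0,0,0,0,0],[0,0,0,0,0,0,0]]'; python3 -m handwheel '[[0,0,0,0,0,0.004,0],[0,0,0,0,0,0.004,0],[0,0,0,0,0,0,0],[0,0,0,0,0,0,0],[0,0,0,0,0,0,0],[0,0,0,0,0,0,0],[0,0,0,0,0,0,0],[0,0,0,0,0,0,0]]'
```

```text
time_s: 13.95
eef_pos: [0.5265, -0.2245, 0.1606]
eef_rot: [0.0, 0.999, -0.051, 0.001]
wrist_force: [-1.2, -0.6, 6.2]
opening: 0.154
grasp_force: 60.4
time_s: 14.75
eef_pos: [0.5262, -0.2245, 0.158]
eef_rot: [0.0, 0.999, -0.051, 0.0]
wrist_force: [-1.6, -0.0, 5.4]
opening: 0.155
grasp_force: 60.4
```

```bash
python3 -m handwheel '[[0,0,0,0,0,0.004,0],[0,0,0,0,0,0.004,0],[0,0,0,0,0,0,0],[0,0,0,0,0,0,0],[0,0,0,0,0,0,0],[0,0,0,0,0,0,0],[0,0,0,0,0,0,0],[0,0,0,0,0,0,0]]'; python3 -m handwheel '[[0,0,0,0,0,0.003,0],[0,0,0,0,0,0.003,0],[0,0,0,0,0,0,0],[0,0,0,0,0,0,0],[0,0,0,0,0,0,0],[0,0,0,0,0,0,0],[0,0,0,0,0,0,0],[0,0,0,0,0,0,0]]'
```

```text
time_s: 15.55
eef_pos: [0.5259, -0.2243, 0.1552]
eef_rot: [-0.0, 0.999, -0.051, -0.0]
wrist_force: [-4.5, -0.0, 4.3]
opening: 0.152
grasp_force: 60.1
time_s: 16.35
eef_pos: [0.526, -0.2242, 0.1534]
eef_rot: [-0.0, 0.999, -0.051, -0.0]
wrist_force: [-3.6, 0.5, 4.1]
opening: 0.153
grasp_force: 60.1
```

```bash
for i in 1; do python3 -m handwheel '[[0,0,0,0,0,0.003,0],[0,0,0,0,0,0.002,0],[0,0,0,0,0,0,0],[0,0,0,0,0,0,0],[0,0,0,0,0,0,0],[0,0,0,0,0,0,0],[0,0,0,0,0,0,0],[0,0,0,0,0,0,0]]'; done; python3 -m handwheel '[[0,0,0,0,0,0.002,0],[0,0,0,0,0,0.002,0],[0,0,0,0,0,0,0],[0,0,0,0,0,0,0],[0,0,0,0,0,0,0],[0,0,0,0,0,0,0],[0,0,0,0,0,0,0],[0,0,0,0,0,0,0]]'
```

```text
time_s: 17.15
eef_pos: [0.526, -0.2242, 0.1519]
eef_rot: [-0.0, 0.999, -0.051, -0.0]
wrist_force: [-2.7, 0.1, 4.0]
opening: 0.153
grasp_force: 60.1
time_s: 17.95
eef_pos: [0.526, -0.2243, 0.1508]
eef_rot: [-0.0, 0.999, -0.051, -0.0]
wrist_force: [-4.0, 0.6, 4.2]
opening: 0.15
grasp_force: 60.1
```

```bash
python3 -m handwheel '[[0,0,0,0,0,0.002,0],[0,0,0,0,0,0.002,0],[0,0,0,0,0,0,0],[0,0,0,0,0,0,0],[0,0,0,0,0,0,0],[0,0,0,0,0,0,0],[0,0,0,0,0,0,0],[0,0,0,0,0,0,0]]';  python3 -m handwheel '[[0,0,0,0,0,0.002,0],[0,0,0,0,0,0.002,0],[0,0,0,0,0,0,0],[0,0,0,0,0,0,0],[0,0,0,0,0,0,0],[0,0,0,0,0,0,0],[0,0,0,0,0,0,0],[0,0,0,0,0,0,0]]'
```

```text
time_s: 18.75
eef_pos: [0.526, -0.2242, 0.1495]
eef_rot: [-0.0, 0.999, -0.051, -0.0]
wrist_force: [-3.5, -0.4, 3.4]
opening: 0.155
grasp_force: 60.1
time_s: 19.55
eef_pos: [0.526, -0.2242, 0.1484]
eef_rot: [-0.0, 0.999, -0.051, -0.0]
wrist_force: [-3.3, 0.9, 2.0]
opening: 0.153
grasp_force: 60.1
```

```bash
python3 -m handwheel '[[0,0,0,0,0,0.002,0],[0,0,0,0,0,0.002,0],[0,0,0,0,0,0,0],[0,0,0,0,0,0,0],[0,0,0,0,0,0,0],[0,0,0,0,0,0,0],[0,0,0,0,0,0,0],[0,0,0,0,0,0,0]]';  python3 -m handwheel '[[0,0,0,0,0,0.002,0],[0,0,0,0,0,0.002,0],[0,0,0,0,0,0,0],[0,0,0,0,0,0,0],[0,0,0,0,0,0,0],[0,0,0,0,0,0,0],[0,0,0,0,0,0,0],[0,0,0,0,0,0,0]]'
```

```text
time_s: 20.35
eef_pos: [0.5258, -0.2241, 0.147]
eef_rot: [-0.0, 0.999, -0.051, -0.0]
wrist_force: [-5.2, -0.2, 0.9]
opening: 0.153
grasp_force: 59.8
time_s: 21.15
eef_pos: [0.5256, -0.224, 0.1455]
eef_rot: [-0.0, 0.999, -0.051, -0.001]
wrist_force: [-5.3, -0.0, -1.4]
opening: 0.157
grasp_force: 59.5
```

```bash
python3 -m handwheel '[[0,0,0,0,0,0.002,0],[0,0,0,0,0,0.002,0],[0,0,0,0,0,0,0],[0,0,0,0,0,0,0],[0,0,0,0,0,0,0],[0,0,0,0,0,0,0],[0,0,0,0,0,0,0],[0,0,0,0,0,0,0]]';  python3 -m handwheel '[[0,0,0,0,0,0.002,0],[0,0,0,0,0,0.002,0],[0,0,0,0,0,0,0],[0,0,0,0,0,0,0],[0,0,0,0,0,0,0],[0,0,0,0,0,0,0],[0,0,0,0,0,0,0],[0,0,0,0,0,0,0]]'
```

```text
time_s: 21.95
eef_pos: [0.5261, -0.2243, 0.1448]
eef_rot: [0.0, 0.999, -0.051, 0.0]
wrist_force: [-0.3, 0.1, -2.0]
opening: 0.149
grasp_force: 60.3
time_s: 22.75
eef_pos: [0.5261, -0.2243, 0.1436]
eef_rot: [0.0, 0.999, -0.051, 0.0]
wrist_force: [-0.1, 0.9, -1.4]
opening: 0.148
grasp_force: 60.3
```

The gate has flicked: the side force vanished at TCP z of 0.1448. Next I feel for the crown.

```bash
python3 -m handwheel '[[0,0,0,0,0,0.002,0],[0,0,0,0,0,0.001,0],[0,0,0,0,0,0,0],[0,0,0,0,0,0,0],[0,0,0,0,0,0,0],[0,0,0,0,0,0,0],[0,0,0,0,0,0,0],[0,0,0,0,0,0,0]]';  python3 -m handwheel '[[0,0,0,0,0,0.002,0],[0,0,0,0,0,0.001,0],[0,0,0,0,0,0,0],[0,0,0,0,0,0,0],[0,0,0,0,0,0,0],[0,0,0,0,0,0,0],[0,0,0,0,0,0,0],[0,0,0,0,0,0,0]]'
```

```text
time_s: 23.55
eef_pos: [0.5261, -0.2243, 0.1427]
eef_rot: [0.0, 0.999, -0.051, 0.0]
wrist_force: [0.0, 0.1, -1.9]
opening: 0.151
grasp_force: 60.3
time_s: 24.35
eef_pos: [0.5261, -0.2243, 0.1418]
eef_rot: [0.0, 0.999, -0.051, 0.0]
wrist_force: [0.5, 0.2, -2.6]
opening: 0.155
grasp_force: 60.3
```

```bash
python3 -m handwheel '[[0,0,0,0,0,0.002,0],[0,0,0,0,0,0.001,0],[0,0,0,0,0,0,0],[0,0,0,0,0,0,0],[0,0,0,0,0,0,0],[0,0,0,0,0,0,0],[0,0,0,0,0,0,0],[0,0,0,0,0,0,0]]';  python3 -m handwheel '[[0,0,0,0,0,0.002,0],[0,0,0,0,0,0.001,0],[0,0,0,0,0,0,0],[0,0,0,0,0,0,0],[0,0,0,0,0,0,0],[0,0,0,0,0,0,0],[0,0,0,0,0,0,0],[0,0,0,0,0,0,0]]'
```

```text
time_s: 25.15
eef_pos: [0.5261, -0.2243, 0.1409]
eef_rot: [0.0, 0.999, -0.051, 0.0]
wrist_force: [-0.9, 0.4, -1.4]
opening: 0.158
grasp_force: 60.3
time_s: 25.95
eef_pos: [0.5262, -0.2243, 0.1401]
eef_rot: [0.0, 0.999, -0.051, 0.0]
wrist_force: [0.6, 0.2, -0.5]
opening: 0.154
grasp_force: 60.4
```

Contact may be starting. I use smaller steps.

```bash
python3 -m handwheel '[[0,0,0,0,0,0.001,0],[0,0,0,0,0,0.001,0],[0,0,0,0,0,0,0],[0,0,0,0,0,0,0],[0,0,0,0,0,0,0],[0,0,0,0,0,0,0],[0,0,0,0,0,0,0],[0,0,0,0,0,0,0]]'
```

```text
time_s: 26.75
eef_pos: [0.5262, -0.2243, 0.1396]
eef_rot: [0.0, 0.999, -0.051, 0.0]
wrist_force: [1.9, 0.0, 2.7]
opening: 0.149
grasp_force: 60.7
```

```bash
python3 -m handwheel '[[0,0,0,0,0,-0.001,0],[0,0,0,0,0,0,0],[0,0,0,0,0,0,0.2],[0,0,0,0,0,0,0.25],[0,0,0,0,0,0,0.35],[0,0,0,0,0,0,0.5],[0,0,0,0,0,0,0.6],[0,0,0,0,0,0,0.6]]'; python3 -m handwheel '[[0,0,0,0,0,0,0.6],[0,0,0,0,0,0,0.6],[0,0,0,0,0,-0.02,0.6],[0,0,0,0,0,-0.06,0.6],[0,0,0,0,0,-0.1,0.6],[0,0,0,0,0,-0.1,0.6],[0,0,0,0,0,-0.1,0.6],[0,0,0,0,0,0,0.6]]'; python3 - <<'E'
from h import *
s=ctrl.camera("scene");cv2.imwrite("pics/c6.png",cv2.resize(s[90:190,100:210],None,fx=6,fy=6,interpolation=cv2.INTER_CUBIC))
o=ctrl.get_obs();print(o["eef_pos"],o["wrist_force"])
E
```

```text
time_s: 27.55
eef_pos: [0.526, -0.2242, 0.1396]
eef_rot: [-0.0, 0.999, -0.051, -0.0]
wrist_force: [0.0, -0.5, -0.3]
opening: 0.6
grasp_force: 0.0
time_s: 28.35
eef_pos: [0.5283, -0.2257, 0.2595]
eef_rot: [0.002, 0.999, -0.051, 0.004]
wrist_force: [0.4, -0.9, 0.7]
opening: 0.601
grasp_force: 0.0
[ 0.52732779 -0.22508368  0.25686807] [-0.33060375  0.28212125  0.04464498]
```

View pics/c6.png

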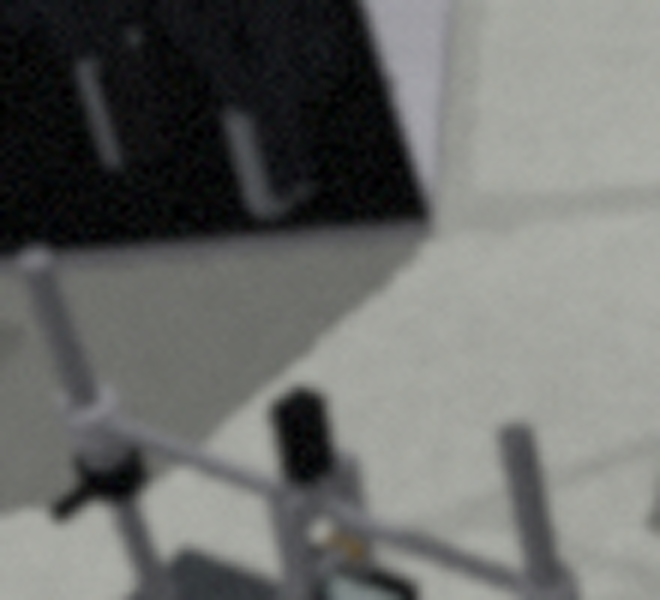

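The magnifier hangs on the bar, grip at crop (302,435), hook round the bar at (315,500), and the fingers are well clear. I wait for the sway to die down and check with frame differences.

```bash
for i in 1 2 3 4 5 6; do python3 -m handwheel '[[0,0,0,0,0,0,0.6],[0,0,0,0,0,0,0.6],[0,0,0,0,0,0,0.6],[0,0,0,0,0,0,0.6],[0,0,0,0,0,0,0.6],[0,0,0,0,0,0,0.6],[0,0,0,0,0,0,0.6],[0,0,0,0,0,0,0.6]]' | head -1; done; python3 - <<'E'
from h import *
f=[ctrl.camera("scene")[150:215,135:180].astype(int) for _ in range(10)]
print([round(float(abs(a-f[0]).mean()),2) for a in f[1:]])
s=ctrl.camera("scene");cv2.imwrite("pics/c7.png",cv2.resize(s[120:220,100:210],None,fx=6,fy=6,interpolation=cv2.INTER_CUBIC))
E
```

```text
time_s: 29.2
time_s: 30.0
time_s: 30.8
time_s: 31.6
time_s: 32.4
time_s: 33.2
[1.66, 1.7, 1.67, 1.67, 1.66, 1.68, 1.67, 1.67, 1.67]
```

View pics/c7.png

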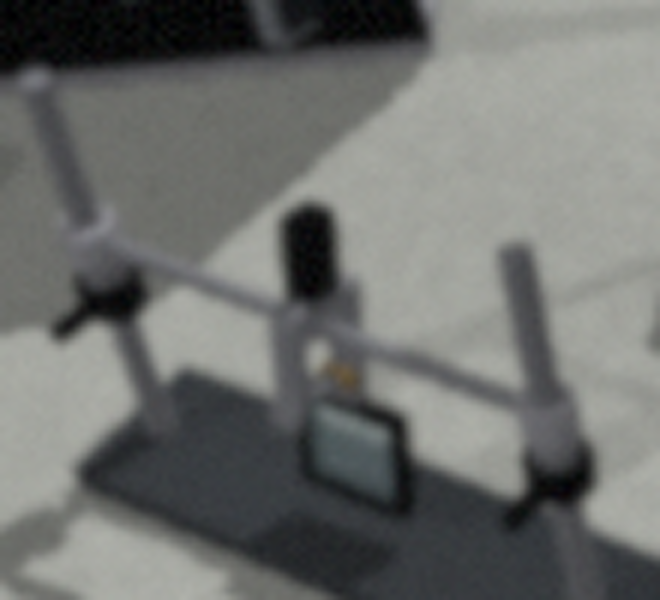

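The magnifier hangs still. The frame differences are constant sensor noise, the bar lies under the crown at (310,310), and the gate (340,375) is shut below it. I hand in.

```bash
python3 -c "
from bench import ctrl
print(ctrl.hand_in())"
```

```text
the job is handed in; nothing more can be done
None
```

The magnifier hangs by its hook on the rail's bar with the gate shut, released and still, and I handed the job in after about 34 s; hand-in returned no verdict.

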